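Find the stiff push switch and prove it with the check weight

TASK

Of the three look-alike push switches on the bench, two click at a light touch and one is stiff. Find out by feel: click in the keys of the two light ones and leave those standing on the bench, but keep the stiff one's key up. Stand the stiff switch upright in the empty bay of the steel tray, next to the hand tab, and set the brass check weight gently on its key, so that the key carries it without clicking; leave the bottle, the cup and the cone where they are.

Things in the scene. Friction and masses are not known exactly. Their poses are not given: they have to be found in the camera images.
- switch_a: One of three look-alike push switches, loose and upright on the bench. Grey plastic block 44 x 44 mm, 46 mm tall, 0.2 kg; origin: centre of its underside, z up. A black stub, 14 mm across, sticks 10 mm out of its -x side, low down; the +y and -y sides are plain and good to grip. A flat round black key, 32 mm across, stands 16 mm out of the middle of the top.
- key_a (a joint): Latch inside switch_a, m: 0 = not clicked, 0.008 = clicked in. Pressed, any key first sinks on its spring, 5 N per mm; at the click force the latch gives way, resisting less and less, snaps 8 mm down and stays down by itself. Click force: about 4 N for two of the switches, about 20 N for the stiff one; which is which must be felt.
- cap_a_top (a point): Centre of the top face of the key of switch_a: 62 mm above the housing's underside at rest, 54 mm once clicked. Moves with the key.
- switch_b: One of three look-alike push switches, loose and upright on the bench. Grey plastic block 44 x 44 mm, 46 mm tall, 0.2 kg; origin: centre of its underside, z up. A black stub, 14 mm across, sticks 10 mm out of its -x side, low down; the +y and -y sides are plain and good to grip. A flat round black key, 32 mm across, stands 16 mm out of the middle of the top.
- key_b (a joint): Latch inside switch_b, m: 0 = not clicked, 0.008 = clicked in. Pressed, any key first sinks on its spring, 5 N per mm; at the click force the latch gives way, resisting less and less, snaps 8 mm down and stays down by itself. Click force: about 4 N for two of the switches, about 20 N for the stiff one; which is which must be felt.
- cap_b_top (a point): Centre of the top face of the key of switch_b: 62 mm above the housing's underside at rest, 54 mm once clicked. Moves with the key.
- switch_c: One of three look-alike push switches, loose and upright on the bench. Grey plastic block 44 x 44 mm, 46 mm tall, 0.2 kg; origin: centre of its underside, z up. A black stub, 14 mm across, sticks 10 mm out of its -x side, low down; the +y and -y sides are plain and good to grip. A flat round black key, 32 mm across, stands 16 mm out of the middle of the top.
- key_c (a joint): Latch inside switch_c, m: 0 = not clicked, 0.008 = clicked in. Pressed, any key first sinks on its spring, 5 N per mm; at the click force the latch gives way, resisting less and less, snaps 8 mm down and stays down by itself. Click force: about 4 N for two of the switches, about 20 N for the stiff one; which is which must be felt.
- cap_c_top (a point): Centre of the top face of the key of switch_c: 62 mm above the housing's underside at rest, 54 mm once clicked. Moves with the key.
- tray: Open sheet-steel tray fixed to the bench: 88 mm (its x) by 172 mm (its y), 14 mm high, walls and floor 4 mm; a divider as high as the walls makes two bays along y, each 80 mm square inside. A flat steel hand tab (50 mm wide, 40 mm long) sticks out of the +y end. Origin: centre of the underside.
- bay_tab (a point): Centre of the floor (4 mm above the bench) of the empty bay next to the hand tab.
- weight: Brass check weight, 0.55 kg, loose, standing in the tray's other bay: plain cylinder 40 mm across and 46 mm tall with a knob (24 mm across) on top, 68 mm in all. Origin: centre of its underside, z up. It bears on a key with 5.4 N; dropped, it hits harder.
- bottle: Bystander: brown bottle with black cap, 64 mm across, 170 mm tall, at the left; origin under its centre.
- beaker: Bystander: white cup, 70 mm across, 85 mm tall, at the right; origin under its centre.
- cone: Bystander: white plastic filling cone, 72 mm across at the foot, 110 mm tall, at the far left; origin under its centre.

How it is judged:
By the outcome, as a careful person would: the job done as asked, in the order asked, and still so for the second after the job is handed in, with the robot touching nothing.
It also fails if it takes over 61 s, if anything falls off the work surface, if the arm or the gripper's body presses on something with over 40 N, if the wrist force passes 120 N, or if a joint passes its speed limit or range.

ROBOT

A 6-joint arm with a two-finger parallel gripper is mounted at the origin on the work surface. World frame = base frame: x ahead of the robot, y to its left, z up, the work surface at z = 0. Lengths are in m, angles in rad, forces in N, time in s.
With the tool pointing down it reaches from about 0.375 to 0.925 m from the base axis. Payload 5.7 kg.
Tool frame: the origin (TCP) lies at the very end of the fingers, on their centre line; the grasp point (between the pads) lies 19 mm behind it (r.tcp_to_grasp is the distance from the TCP to the grasp point, in m); z points along the fingers, y is the line along which they close (so a half turn about z gives the same grasp; the last joint's range is limited). The gripper opens to 88 mm and grips with 3 to 60 N. Pads are 20 mm wide; open, the fingers measure 115 mm over their backs; the gripper's body (75 mm by 178 mm) begins 61 mm behind the grasp point.
Start: joints at [-1.288, 0.359, 1.51, -0, 1.272, -0.115], TCP at [0.232, -0.553, 0.223] pointing down, gripper open.
Joint ranges: [-2.97, 2.97], [-1.01, 2.36], [0.21, 2.38], [-0.96, 4.11], [0.2, 2.71], [-2.98, 2.98]. Speed limits (rad/s): [2.39, 2.39, 3.14, 3.14, 3.14, 3.14].

INTERFACE

Orientations are given as a rotation vector (axis times angle).
In Python, from bench import r gives the robot as it stands.
- The arm moves only by the tool servo_tool, never from a script. Its argument "increments" is a list of rows, each an object of numbers: "hand": the opening, from -1 (shut) to 1 (fully open); "x", "y", "z": the shift along the world's x, y, z in cm; "rx", "ry", "rz": the turn, a rotation vector about the world's x, y, z in degrees. A call has exactly 8 rows; each row is the pose to reach, as a shift and turn from the pose commanded when the call began; what a row does not reach only later rows make up. A row lasts 1/12 s, in which the tool goes at most 41.7 mm and 7.16 degrees, less where a joint would pass 70% of its speed; a pose out of reach is approached as far as the arm can. A call with a gripper value outside its range is refused whole. The fingers move at their own pace and stop on an object; the grip force is fixed at half the most. Time passes only in rows, so rows that repeat a pose let the fingers close, or fill a call up. It gives the time, the measured TCP pose, the force, the opening and the grip force at its end, in the units of the state.
- r.read_state(): the state, without advancing time (a new reading comes with each control period).
- r.capture(name): name is "scene" or "top"; returns a dict with "pixels" (420x560x3 uint8, red, green, blue), "fx", "fy", "cx", "cy" (pixels), "D" ([k1, k2, p1, p2, k3] as OpenCV has them; the pictures are not rectified), "world_from_camera" (4x4, takes a point from camera to world coordinates). Camera axes: x right, y up, looking along -z (the intrinsics and any distortion apply to the point x, -y, -z); pixel columns grow to the right and rows downward; lengths in m; the calibration is good to about 2 mm. A picture is of the moment at which its call begins. There is no depth.
- r.finish_job(): hands the job in; it is judged then, once.
The state is a dict: "t": time; "joint_positions": joint angles; "joint_vel": joint speeds; "joint_efforts": joint torques, N m; "tcp_pos": TCP position; "eef_rot": TCP orientation; "contact_force": force on the tool from outside, world axes, zero at the start; "moment": the same for the moment, N m; "gripper_width": opening from 0.0 (shut) to 1.0 (fully open); "grasp_force": force on a finger pad.
Only numpy, scipy, OpenCV 4.12 (cv2) and the standard library are available. Lean on these libraries where they do the work, as an engineer would, in place of code of your own. Each camera call takes 0.05 s, during which the arm holds its last target. There are 200 camera calls.

## Working session

There is one attempt and no reset: what is moved stays moved. The work goes in short steps, Python scripts to look and compute and a tool call to move; the robot and the scene stay as the last step left them, time stands still between calls to the robot, and variables do not carry over. Pictures are saved under pics/ and viewed, at most 10 in all, crops included, and the job is handed in when it is done.

Besides the shell and the picture viewer there is one more tool, called as name([rows], argument=value, ...), one row to a line, values as JSON. servo_tool: Moves the arm, as the interface text tells. Its arguments: {"type":"object","properties":{"increments":{"type":"array"}},"required":["increments"]}

```bash
ls; mkdir -p pics; python3 - <<'E'
from bench import r
import cv2
for n in("scene","top"):
    c=r.capture(n); cv2.imwrite(f"pics/{n}0.png",c["pixels"][:,:,::-1]); print(n,c["fx"],c["cx"],c["cy"],c["D"],c["world_from_camera"].round(3) if hasattr(c["world_from_camera"],'round') else c["world_from_camera"])
print(r.read_state())
E
```

```text
pics
scene 400.0480100603978 277.0462903563077 211.7134930615294 [-0.07416326  0.          0.          0.          0.        ] [[ 0.06  -0.791  0.608  1.088]
 [ 0.998  0.054 -0.028 -0.031]
 [-0.01   0.609  0.793  0.769]
 [ 0.     0.     0.     1.   ]]
top 380.36837702571586 280.2792598193938 208.06660124982898 [-0.06592471  0.          0.          0.          0.        ] [[-0.028  0.997 -0.067  0.471]
 [-1.    -0.027  0.016  0.008]
 [ 0.014  0.067  0.998  1.062]
 [ 0.     0.     0.     1.   ]]
{'t': 0.1, 'joint_positions': array([-1.28809853e+00,  3.59401040e-01,  1.51129183e+00,  2.65434174e-05,
        1.27251380e+00, -1.15070932e-01]), 'joint_vel': array([-0.00147277, -0.00143655, -0.00422361,  0.00088965, -0.00068197,
        0.00077446]), 'joint_efforts': array([ 2.22385141e-03, -5.16355598e+01, -2.71405292e+01,  6.76544756e-02,
        2.77077378e-02, -3.99559417e-05]), 'tcp_pos': array([ 0.23226457, -0.55256112,  0.221925  ]), 'eef_rot': array([-3.07808805e+00, -6.20372490e-01,  1.72450360e-04]), 'contact_force': array([ 1.01681982, -0.14923605,  0.30757189]), 'moment': array([0.00301541, 0.03480358, 0.01438927]), 'grasp_force': 0.0, 'gripper_width': 1.0014398401923548}
```

View pics/scene0.png

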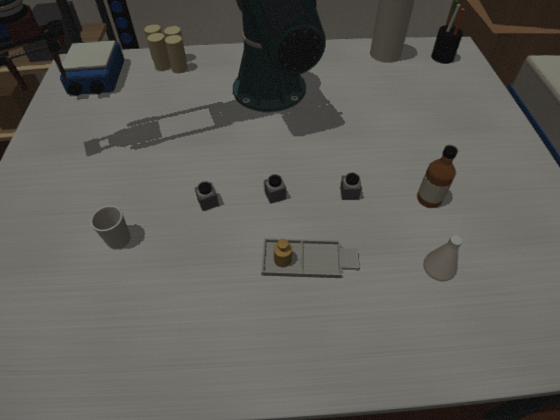

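View pics/top0.png

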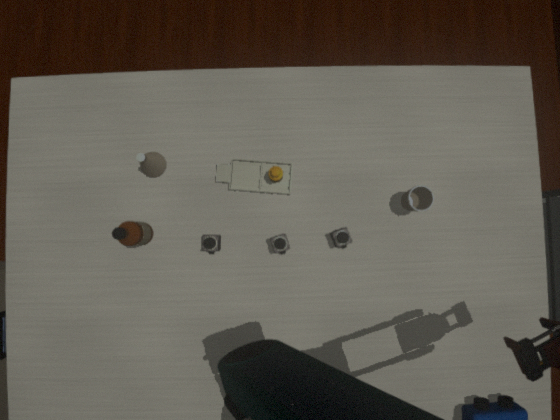

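The top view shows the switch keys near px (210,243), (280,244) and (341,238), with the tray at (215–292, 160–195) and the weight at (276,174) in its right bay. The hand tab is at the left (+y), the bottle near (127,233), the cone at (151,164) and the cup at (418,199). Next I'll enlarge the working area of both views.

```bash
cat > h.py <<'E'
import numpy as np, cv2
def ray(c,uv):
    K=np.array([[c["fx"],0,c["cx"]],[0,c["fy"],c["cy"]],[0,0,1]])
    p=cv2.undistortPoints(np.array(uv,float).reshape(-1,1,2),K,np.array(c["D"])).reshape(-1,2)
    T=np.array(c["world_from_camera"])
    return T[:3,3],np.c_[p[:,0],-p[:,1],-np.ones(len(p))]@T[:3,:3].T
def plane(c,uv,z):
    o,d=ray(c,uv); return o+d*((z-o[2])/d[:,2])[:,None]
def proj(c,P):
    T=np.array(c["world_from_camera"]); K=np.array([[c["fx"],0,c["cx"]],[0,c["fy"],c["cy"]],[0,0,1]])
    q=(np.atleast_2d(P)-T[:3,3])@T[:3,:3]; q=q*[1,-1,-1]
    return cv2.projectPoints(q,np.zeros(3),np.zeros(3),K,np.array(c["D"]))[0].reshape(-1,2)
def crop(c,x0,y0,w,h,s,fn):
    im=c["pixels"][y0:y0+h,x0:x0+w,::-1]
    im=cv2.resize(im,None,fx=s,fy=s,interpolation=cv2.INTER_CUBIC)
    cv2.imwrite(fn,np.clip(im.astype(float)*1.5,0,255).astype(np.uint8))
E
python3 - <<'E'
from bench import r
from h import *
c=r.capture("top"); crop(c,195,150,170,115,4.7,"pics/t1.png")
c=r.capture("scene"); crop(c,180,160,200,125,4,"pics/s1.png")
E
```

```text
(no output)
```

View pics/t1.png

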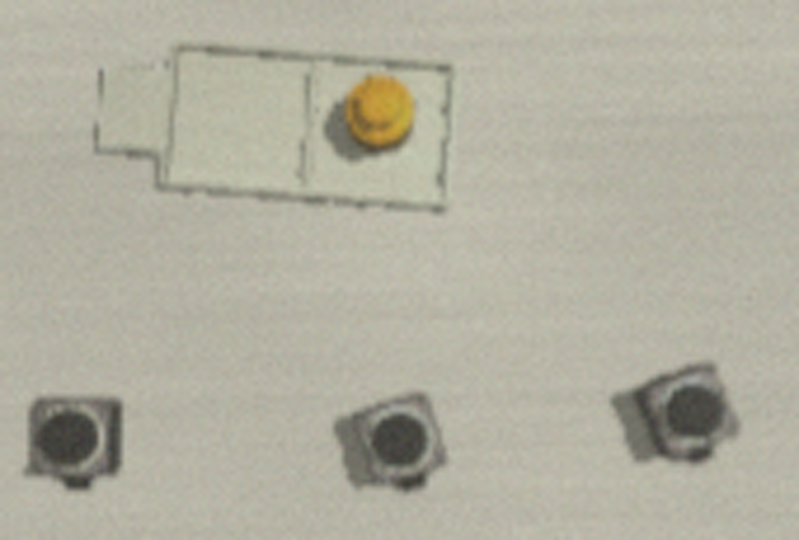

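View pics/s1.png

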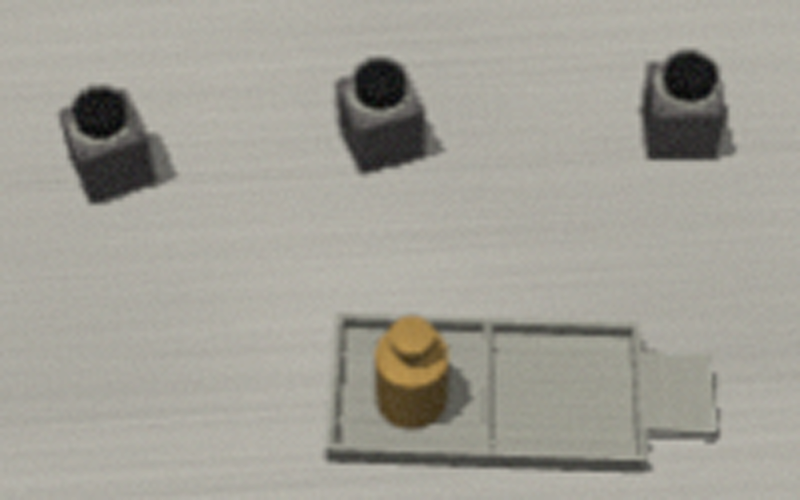

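The crops show three switches, with the left one at roughly 0° yaw and the middle and right ones turned by about 15–20°. All the keys are up and the stubs point towards the robot. The weight stands in the −y bay and the +y bay is empty. Next I'll triangulate the keys and weight and measure the yaws.

```bash
cat > m.py <<'E'
from bench import r
from h import *
T=r.capture("top");S=r.capture("scene")
def blobs(c,roi,f,amin):
    x0,y0,w,h=roi; m=f(cv2.GaussianBlur(c["pixels"][y0:y0+h,x0:x0+w],(3,3),0).astype(int)).astype(np.uint8)
    n,l,s,ce=cv2.connectedComponentsWithStats(m)
    return [(ce[i]+[x0,y0],s[i,4]) for i in range(1,n) if s[i,4]>=amin]
def cross(a,b):
    o1,d1=ray(T,[a]);o2,d2=ray(S,[b]);d1=d1[0];d2=d2[0]
    t=np.linalg.lstsq(np.c_[d1,-d2],o2-o1,rcond=None)[0]
    p,q=o1+t[0]*d1,o2+t[1]*d2
    return (p+q)/2,np.linalg.norm(p-q)
E
python3 - <<'E'
from m import *
kt=sorted(blobs(T,(195,220,170,45),lambda p:p.max(2)<50,30),key=lambda b:-b[0][0])
ks=sorted(blobs(S,(180,165,200,50),lambda p:p.max(2)<28,30),key=lambda b:b[0][0])
print(kt,ks)
for a,b in zip(kt,ks):print(cross(a[0],b[0]), plane(T,[a[0]],.062)[0],plane(S,[b[0]],.062)[0])
print("weight knob",blobs(T,(250,155,50,40),lambda p:p[:,:,0]-p[:,:,2]>60,20),)
ft=lambda L:[((u+.5)/4.7-.5+195,(v+.5)/4.7-.5+150) for u,v in L]
fs=lambda L:[((u+.5)/4-.5+180,(v+.5)/4-.5+160) for u,v in L]
print("knob cross",cross(ft([(381,102)])[0],fs([(413,335)])[0]))
def yaw(P): # edge along y
    d=P[1]-P[0]; return np.degrees(np.arctan2(-d[0],d[1]))
for n,L in dict(a=[(95,203),(155,180)],b=[(362,172),(427,148)],c=[(648,158),(720,158)]).items():
    P=plane(S,fs(L),0); print(n,P[:,:2],yaw(P),np.linalg.norm(P[1]-P[0]), "mid shift", )
for n,L in dict(a=[(715,362),(635,385)],b=[(427,392),(350,412)],c=[(120,398),(33,400)]).items():
    P=plane(T,ft(L),.046); print(n,yaw(P),np.linalg.norm(P[1]-P[0]))
# tray outer top corners z=.014
P=plane(T,ft([(452,68),(443,210),(158,188),(178,46)]),.014);print("tray T",P[:,:2],P.mean(0))
P=plane(S,fs([(340,317),(328,455),(648,463),(636,327)]),.014);print("tray S",P[:,:2],P.mean(0))
for n,(roi,z) in dict(w=((250,155,50,40),0)).items(): pass
E
```

```text
[(array([279.        , 243.48076923]), np.int32(52)), (array([208.68, 242.96]), np.int32(75))] [(array([204.67307692, 187.88461538]), np.int32(104)), (array([274.76842105, 180.66315789]), np.int32(95)), (array([351.89361702, 178.93617021]), np.int32(94))]
(array([ 0.4643289 , -0.08438189,  0.08267752]), np.float64(0.16834229613427598)) [ 0.44580242 -0.00236628  0.062     ] [ 0.4637494  -0.17076928  0.062     ]
(array([0.46727591, 0.08223355, 0.10938871]), np.float64(0.1820851908761389)) [0.45217129 0.1818055  0.062     ] [ 0.45267399 -0.00522041  0.062     ]
weight knob [(array([276.11965812, 172.58974359]), np.int32(117))]
knob cross (array([0.63548057, 0.00131709, 0.06998087]), np.float64(0.00018774495449071997))
a [[ 0.48183089 -0.18251762]
 [ 0.46633308 -0.14627991]] 23.15497581429174 0.03941260847136481 mid shift
b [[ 0.46877876 -0.01853069]
 [ 0.45234826  0.02290984]] 21.627528022819984 0.04457890294051719 mid shift
c [[0.46971193 0.15928404]
 [0.47273292 0.2040479 ]] -3.8608814132655827 0.044865677157379255 mid shift
a 14.249347640017659 0.04777713263882975
b 12.933002572279099 0.045116122025870654
c -0.19715220841746026 0.04943833440036565
tray T [[ 0.66401878 -0.04179702]
 [ 0.57953368 -0.03393902]
 [ 0.59705983  0.13362628]
 [ 0.6814663   0.1203067 ]] [0.63051965 0.04454923 0.014     ]
tray S [[ 0.58440114 -0.03640799]
 [ 0.67221244 -0.04647201]
 [ 0.68845742  0.12298341]
 [ 0.60242608  0.12967371]] [0.63687427 0.04244428 0.014     ]
```

```bash
python3 - <<'E'
from m import *
ft=lambda u,v:((u+.5)/4.7-.5+195,(v+.5)/4.7-.5+150)
fs=lambda u,v:((u+.5)/4-.5+180,(v+.5)/4-.5+160)
for n,a,b in (("a",(695,411),(100,112)),("b",(399,440),(380,83)),("c",(66,436),(690,75))):
    print(n,*cross(ft(*a),fs(*b)),plane(T,[ft(*a)],.062)[0,:2],plane(S,[fs(*b)],.062)[0,:2])
# yaw: stub tip bottom centre in top (z~.012) & left/right side edges in scene (z=.046->top corners)
for n,a,k in (("a",(695,455),(695,411)),("b",(409,483),(399,440)),("c",(77,482),(66,436))):
    d=plane(T,[ft(*k)],.062)[0]-plane(T,[ft(*a)],.012)[0];print(n,np.degrees(np.arctan2(d[1],d[0])),np.linalg.norm(d[:2]))
E
```

```text
a [ 0.45769929 -0.17157979  0.05600534] 0.0010446264856789453 [ 0.45777063 -0.16998396] [ 0.46293003 -0.1709245 ]
b [ 0.44624219 -0.00452714  0.05584131] 0.0015247907287063785 [ 0.44643766 -0.00369503] [ 0.45173411 -0.00550814]
c [0.45348378 0.18168437 0.0570808 ] 0.0020522744651338917 [0.45370893 0.18186004] [0.45787981 0.1791715 ]
a 16.67095781437489 0.027636817563962357
b 12.188673486822506 0.027098743797293247
c -5.612148548678164 0.028009402831674052
```

servo_tool([
  {"hand":-1,"x":1.5,"y":2.5},
  {"hand":-1,"x":3.5,"y":6},
  {"hand":-1,"x":5.5,"y":9.5},
  {"hand":-1,"x":7.5,"y":13},
  {"hand":-1,"x":9.5,"y":16.5,"rz":-2},
  {"hand":-1,"x":11.5,"y":20,"rz":-5},
  {"hand":-1,"x":13.5,"y":23.5,"rz":-5},
  {"hand":-1,"x":15.5,"y":27,"rz":-5},
])

```text
invalid input at $.increments[0]: expected keys hand, x, y, z, rx, ry, rz
```

servo_tool([
  {"hand":-1,"x":2,"y":3,"z":-1},
  {"hand":-1,"x":4,"y":6,"z":-3},
  {"hand":-1,"x":6,"y":9,"z":-6},
  {"hand":-1,"x":7.3,"y":11.2,"z":-9.5},
  {"hand":-1,"x":7.3,"y":11.2,"z":-12.5},
  {"hand":-1,"x":7.3,"y":11.2,"z":-14.5},
  {"hand":-1,"x":7.3,"y":11.2,"z":-15},
  {"hand":-1,"x":7.3,"y":11.2,"z":-15},
])

```text
invalid input at $.increments[0]: expected keys hand, x, y, z, rx, ry, rz
```

All seven keys are required in every row.

servo_tool([
  {"hand":-1,"x":1.5,"y":2.5,"z":0,"rx":0,"ry":0,"rz":0},
  {"hand":-1,"x":3.5,"y":6,"z":0,"rx":0,"ry":0,"rz":0},
  {"hand":-1,"x":5.5,"y":9.5,"z":0,"rx":0,"ry":0,"rz":0},
  {"hand":-1,"x":7.5,"y":13,"z":0,"rx":0,"ry":0,"rz":0},
  {"hand":-1,"x":9.5,"y":16.5,"z":0,"rx":0,"ry":0,"rz":-2},
  {"hand":-1,"x":11.5,"y":20,"z":0,"rx":0,"ry":0,"rz":-5},
  {"hand":-1,"x":13.5,"y":23.5,"z":0,"rx":0,"ry":0,"rz":-5},
  {"hand":-1,"x":15.5,"y":27,"z":0,"rx":0,"ry":0,"rz":-5},
])

```text
t: 1.07
tcp_pos: [0.388, -0.2814, 0.2229]
eef_rot: [3.104, 0.485, 0.001]
contact_force: [1.1, -0.9, 0.5]
gripper_width: 0.429
grasp_force: 0.0
```

servo_tool([
  {"hand":-1,"x":2,"y":3,"z":-1,"rx":0,"ry":0,"rz":0},
  {"hand":-1,"x":4,"y":6,"z":-3,"rx":0,"ry":0,"rz":0},
  {"hand":-1,"x":6,"y":9,"z":-6,"rx":0,"ry":0,"rz":0},
  {"hand":-1,"x":7.3,"y":11.2,"z":-9.5,"rx":0,"ry":0,"rz":0},
  {"hand":-1,"x":7.3,"y":11.2,"z":-12.5,"rx":0,"ry":0,"rz":0},
  {"hand":-1,"x":7.3,"y":11.2,"z":-14.5,"rx":0,"ry":0,"rz":0},
  {"hand":-1,"x":7.3,"y":11.2,"z":-15,"rx":0,"ry":0,"rz":0},
  {"hand":-1,"x":7.3,"y":11.2,"z":-15,"rx":0,"ry":0,"rz":0},
])

```text
t: 1.73
tcp_pos: [0.4594, -0.1705, 0.0714]
eef_rot: [-3.102, -0.486, 0.004]
contact_force: [-0.8, 0.9, 0.3]
gripper_width: 0.005
grasp_force: 0.0
```

servo_tool([
  {"hand":-1,"x":0.1,"y":0,"z":-0.5,"rx":0,"ry":0,"rz":0},
  {"hand":-1,"x":0.1,"y":0,"z":-0.8,"rx":0,"ry":0,"rz":0},
  {"hand":-1,"x":0.1,"y":0,"z":-0.95,"rx":0,"ry":0,"rz":0},
  {"hand":-1,"x":0.1,"y":0,"z":-1.05,"rx":0,"ry":0,"rz":0},
  {"hand":-1,"x":0.1,"y":0,"z":-1.1,"rx":0,"ry":0,"rz":0},
  {"hand":-1,"x":0.1,"y":0,"z":-1.15,"rx":0,"ry":0,"rz":0},
  {"hand":-1,"x":0.1,"y":0,"z":-1.2,"rx":0,"ry":0,"rz":0},
  {"hand":-1,"x":0.1,"y":0,"z":-1.2,"rx":0,"ry":0,"rz":0},
])

```text
t: 2.4
tcp_pos: [0.4619, -0.1716, 0.0611]
eef_rot: [3.103, 0.486, 0.001]
contact_force: [0.0, -1.4, 3.4]
gripper_width: 0.008
grasp_force: 1.9
```

servo_tool([
  {"hand":-1,"x":0,"y":0,"z":-0.03,"rx":0,"ry":0,"rz":0},
  {"hand":-1,"x":0,"y":0,"z":-0.06,"rx":0,"ry":0,"rz":0},
  {"hand":-1,"x":0,"y":0,"z":-0.09,"rx":0,"ry":0,"rz":0},
  {"hand":-1,"x":0,"y":0,"z":-0.1,"rx":0,"ry":0,"rz":0},
  {"hand":-1,"x":0,"y":0,"z":-0.1,"rx":0,"ry":0,"rz":0},
  {"hand":-1,"x":0,"y":0,"z":-0.1,"rx":0,"ry":0,"rz":0},
  {"hand":-1,"x":0,"y":0,"z":-0.1,"rx":0,"ry":0,"rz":0},
  {"hand":-1,"x":0,"y":0,"z":-0.1,"rx":0,"ry":0,"rz":0},
])

```text
t: 3.07
tcp_pos: [0.4616, -0.1712, 0.0596]
eef_rot: [3.104, 0.486, 0.001]
contact_force: [1.6, -1.6, 3.4]
gripper_width: 0.0
grasp_force: 1.2
```

servo_tool([
  {"hand":-1,"x":0,"y":0,"z":-0.1,"rx":0,"ry":0,"rz":0},
  {"hand":-1,"x":0,"y":0,"z":-0.2,"rx":0,"ry":0,"rz":0},
  {"hand":-1,"x":0,"y":0,"z":-0.3,"rx":0,"ry":0,"rz":0},
  {"hand":-1,"x":0,"y":0,"z":-0.4,"rx":0,"ry":0,"rz":0},
  {"hand":-1,"x":0,"y":0,"z":-0.5,"rx":0,"ry":0,"rz":0},
  {"hand":-1,"x":0,"y":0,"z":-0.55,"rx":0,"ry":0,"rz":0},
  {"hand":-1,"x":0,"y":0,"z":-0.6,"rx":0,"ry":0,"rz":0},
  {"hand":-1,"x":0,"y":0,"z":-0.6,"rx":0,"ry":0,"rz":0},
])

```text
t: 3.73
tcp_pos: [0.4608, -0.1707, 0.0535]
eef_rot: [-3.103, -0.486, 0.002]
contact_force: [-1.9, 1.2, 3.7]
gripper_width: 0.005
grasp_force: 2.0
```

servo_tool([
  {"hand":-1,"x":0,"y":0,"z":1.5,"rx":0,"ry":0,"rz":0},
  {"hand":-1,"x":-0.1,"y":2,"z":2.5,"rx":0,"ry":0,"rz":0},
  {"hand":-1,"x":-0.4,"y":5.5,"z":2.5,"rx":0,"ry":0,"rz":-1},
  {"hand":-1,"x":-0.7,"y":9.5,"z":2.5,"rx":0,"ry":0,"rz":-2},
  {"hand":-1,"x":-1,"y":13,"z":2.5,"rx":0,"ry":0,"rz":-2},
  {"hand":-1,"x":-1.2,"y":15.5,"z":2.5,"rx":0,"ry":0,"rz":-2},
  {"hand":-1,"x":-1.2,"y":16.6,"z":2,"rx":0,"ry":0,"rz":-2},
  {"hand":-1,"x":-1.2,"y":16.6,"z":1.6,"rx":0,"ry":0,"rz":-2},
])

```text
t: 4.4
tcp_pos: [0.4493, -0.0034, 0.0694]
eef_rot: [-3.111, -0.437, -0.001]
contact_force: [0.4, 0.3, -0.0]
gripper_width: 0.007
grasp_force: 0.0
```

servo_tool([
  {"hand":-1,"x":0,"y":0,"z":-0.2,"rx":0,"ry":0,"rz":0},
  {"hand":-1,"x":0,"y":0,"z":-0.4,"rx":0,"ry":0,"rz":0},
  {"hand":-1,"x":0,"y":0,"z":-0.5,"rx":0,"ry":0,"rz":0},
  {"hand":-1,"x":0,"y":0,"z":-0.6,"rx":0,"ry":0,"rz":0},
  {"hand":-1,"x":0,"y":0,"z":-0.7,"rx":0,"ry":0,"rz":0},
  {"hand":-1,"x":0,"y":0,"z":-0.8,"rx":0,"ry":0,"rz":0},
  {"hand":-1,"x":0,"y":0,"z":-0.85,"rx":0,"ry":0,"rz":0},
  {"hand":-1,"x":0,"y":0,"z":-0.85,"rx":0,"ry":0,"rz":0},
])

```text
t: 5.07
tcp_pos: [0.4497, -0.0056, 0.0612]
eef_rot: [3.111, 0.431, 0.001]
contact_force: [-1.0, -1.8, 2.7]
gripper_width: 0.004
grasp_force: 1.5
```

servo_tool([
  {"hand":-1,"x":0,"y":0,"z":-0.05,"rx":0,"ry":0,"rz":0},
  {"hand":-1,"x":0,"y":0,"z":-0.1,"rx":0,"ry":0,"rz":0},
  {"hand":-1,"x":0,"y":0,"z":-0.12,"rx":0,"ry":0,"rz":0},
  {"hand":-1,"x":0,"y":0,"z":-0.14,"rx":0,"ry":0,"rz":0},
  {"hand":-1,"x":0,"y":0,"z":-0.14,"rx":0,"ry":0,"rz":0},
  {"hand":-1,"x":0,"y":0,"z":-0.14,"rx":0,"ry":0,"rz":0},
  {"hand":-1,"x":0,"y":0,"z":-0.14,"rx":0,"ry":0,"rz":0},
  {"hand":-1,"x":0,"y":0,"z":-0.14,"rx":0,"ry":0,"rz":0},
])

```text
t: 5.73
tcp_pos: [0.4495, -0.0051, 0.0597]
eef_rot: [-3.112, -0.432, -0.0]
contact_force: [0.2, -1.4, 2.2]
gripper_width: 0.003
grasp_force: 1.0
```

servo_tool([
  {"hand":-1,"x":0,"y":0,"z":-0.1,"rx":0,"ry":0,"rz":0},
  {"hand":-1,"x":0,"y":0,"z":-0.2,"rx":0,"ry":0,"rz":0},
  {"hand":-1,"x":0,"y":0,"z":-0.3,"rx":0,"ry":0,"rz":0},
  {"hand":-1,"x":0,"y":0,"z":-0.4,"rx":0,"ry":0,"rz":0},
  {"hand":-1,"x":0,"y":0,"z":-0.5,"rx":0,"ry":0,"rz":0},
  {"hand":-1,"x":0,"y":0,"z":-0.6,"rx":0,"ry":0,"rz":0},
  {"hand":-1,"x":0,"y":0,"z":-0.63,"rx":0,"ry":0,"rz":0},
  {"hand":-1,"x":0,"y":0,"z":-0.63,"rx":0,"ry":0,"rz":0},
])

```text
t: 6.4
tcp_pos: [0.4491, -0.005, 0.0534]
eef_rot: [-3.111, -0.431, 0.001]
contact_force: [-1.4, 0.8, 3.9]
gripper_width: 0.007
grasp_force: 2.2
```

servo_tool([
  {"hand":-1,"x":0,"y":0,"z":2,"rx":0,"ry":0,"rz":0},
  {"hand":1,"x":0,"y":1,"z":5,"rx":0,"ry":0,"rz":0},
  {"hand":1,"x":0.1,"y":4,"z":7,"rx":0,"ry":0,"rz":-5},
  {"hand":1,"x":0.2,"y":8,"z":7,"rx":0,"ry":0,"rz":-10},
  {"hand":1,"x":0.3,"y":12,"z":7,"rx":0,"ry":0,"rz":-15},
  {"hand":1,"x":0.5,"y":15.5,"z":7,"rx":0,"ry":0,"rz":-19},
  {"hand":1,"x":0.7,"y":18.5,"z":7,"rx":0,"ry":0,"rz":-19},
  {"hand":1,"x":0.7,"y":18.5,"z":7,"rx":0,"ry":0,"rz":-19},
])

```text
t: 7.07
tcp_pos: [0.4572, 0.1845, 0.1237]
eef_rot: [-3.138, 0.083, -0.003]
contact_force: [0.3, -0.1, -0.2]
gripper_width: 0.498
grasp_force: 0.0
```

```bash
python3 - <<'E'
from bench import r
from h import *
c=r.capture("scene"); crop(c,180,150,200,130,4,"pics/s2.png")
print(r.read_state()["tcp_pos"])
E
```

```text
[0.45662845 0.18216736 0.12342962]
```

View pics/s2.png

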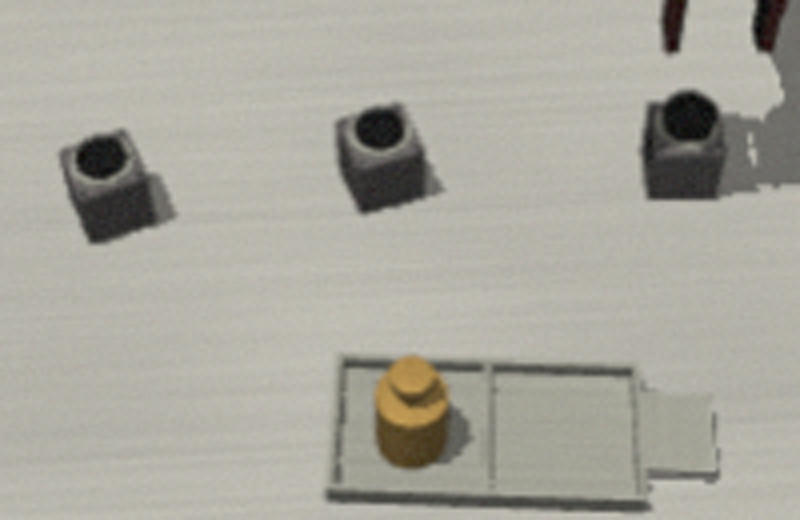

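Both light keys (centres at 100,157 and 380,128 in the crop) are sunk, while the left switch's key (690,115) stands up, so that switch is the stiff one. I'll grasp it next.

servo_tool([
  {"hand":1,"x":0,"y":-0.2,"z":-1,"rx":0,"ry":0,"rz":0},
  {"hand":1,"x":0,"y":-0.2,"z":-2,"rx":0,"ry":0,"rz":0},
  {"hand":1,"x":0,"y":-0.2,"z":-3,"rx":0,"ry":0,"rz":0},
  {"hand":1,"x":0,"y":-0.2,"z":-4,"rx":0,"ry":0,"rz":0},
  {"hand":1,"x":0,"y":-0.2,"z":-5,"rx":0,"ry":0,"rz":0},
  {"hand":1,"x":0,"y":-0.2,"z":-5.5,"rx":0,"ry":0,"rz":0},
  {"hand":1,"x":0,"y":-0.2,"z":-6.5,"rx":0,"ry":0,"rz":0},
  {"hand":1,"x":0,"y":-0.2,"z":-7.5,"rx":0,"ry":0,"rz":0},
])

```text
t: 7.78
tcp_pos: [0.4567, 0.1778, 0.0477]
eef_rot: [-3.14, 0.088, -0.001]
contact_force: [0.2, -0.1, 0.3]
gripper_width: 0.998
grasp_force: 0.0
```

servo_tool([
  {"hand":1,"x":0,"y":0,"z":-1,"rx":0,"ry":0,"rz":0},
  {"hand":1,"x":0,"y":0,"z":-2,"rx":0,"ry":0,"rz":0},
  {"hand":1,"x":0,"y":0,"z":-3,"rx":0,"ry":0,"rz":0},
  {"hand":1,"x":0,"y":0,"z":-3.2,"rx":0,"ry":0,"rz":0},
  {"hand":0,"x":0,"y":0,"z":-3.2,"rx":0,"ry":0,"rz":0},
  {"hand":-0.2,"x":0,"y":0,"z":-3.2,"rx":0,"ry":0,"rz":0},
  {"hand":-0.2,"x":0,"y":0,"z":-3.2,"rx":0,"ry":0,"rz":0},
  {"hand":-0.2,"x":0,"y":0,"z":-3.2,"rx":0,"ry":0,"rz":0},
])

```text
t: 8.45
tcp_pos: [0.4569, 0.178, 0.0169]
eef_rot: [-3.14, 0.088, -0.002]
contact_force: [-0.5, 0.0, -0.2]
gripper_width: 0.736
grasp_force: 0.0
```

servo_tool([
  {"hand":-0.2,"x":0,"y":0.2,"z":0,"rx":0,"ry":0,"rz":0},
  {"hand":-0.4,"x":0,"y":0.2,"z":0,"rx":0,"ry":0,"rz":0},
  {"hand":-1,"x":0,"y":0.2,"z":0,"rx":0,"ry":0,"rz":0},
  {"hand":-1,"x":0,"y":0.2,"z":0,"rx":0,"ry":0,"rz":0},
  {"hand":-1,"x":0,"y":0.2,"z":0,"rx":0,"ry":0,"rz":0},
  {"hand":-1,"x":0,"y":0.2,"z":0,"rx":0,"ry":0,"rz":0},
  {"hand":-1,"x":0,"y":0.2,"z":0,"rx":0,"ry":0,"rz":0},
  {"hand":-1,"x":0,"y":0.2,"z":0,"rx":0,"ry":0,"rz":0},
])

```text
t: 9.12
tcp_pos: [0.4567, 0.18, 0.0167]
eef_rot: [-3.14, 0.088, -0.001]
contact_force: [-0.3, 1.0, 4.8]
gripper_width: 0.496
grasp_force: 30.0
```

servo_tool([
  {"hand":-1,"x":0,"y":0,"z":1.5,"rx":0,"ry":0,"rz":0},
  {"hand":-1,"x":0,"y":0,"z":3.5,"rx":0,"ry":0,"rz":0},
  {"hand":-1,"x":2,"y":-1,"z":5,"rx":0,"ry":0,"rz":-1},
  {"hand":-1,"x":5,"y":-2.6,"z":5,"rx":0,"ry":0,"rz":-2},
  {"hand":-1,"x":8.5,"y":-4.5,"z":5,"rx":0,"ry":0,"rz":-3},
  {"hand":-1,"x":12,"y":-6.3,"z":5,"rx":0,"ry":0,"rz":-3},
  {"hand":-1,"x":15,"y":-7.9,"z":5,"rx":0,"ry":0,"rz":-3},
  {"hand":-1,"x":17,"y":-8.9,"z":5,"rx":0,"ry":0,"rz":-3},
])

```text
t: 9.78
tcp_pos: [0.6296, 0.0889, 0.0661]
eef_rot: [3.137, -0.172, 0.003]
contact_force: [0.4, 0.0, -1.9]
gripper_width: 0.501
grasp_force: 30.0
```

servo_tool([
  {"hand":-1,"x":1,"y":-0.5,"z":0,"rx":0,"ry":0,"rz":0},
  {"hand":-1,"x":1.1,"y":-0.6,"z":0,"rx":0,"ry":0,"rz":0},
  {"hand":-1,"x":1.1,"y":-0.6,"z":-1,"rx":0,"ry":0,"rz":0},
  {"hand":-1,"x":1.1,"y":-0.6,"z":-2,"rx":0,"ry":0,"rz":0},
  {"hand":-1,"x":1.1,"y":-0.6,"z":-2.5,"rx":0,"ry":0,"rz":0},
  {"hand":-1,"x":1.1,"y":-0.6,"z":-2.5,"rx":0,"ry":0,"rz":0},
  {"hand":-1,"x":1.1,"y":-0.6,"z":-2.5,"rx":0,"ry":0,"rz":0},
  {"hand":-1,"x":1.1,"y":-0.6,"z":-2.5,"rx":0,"ry":0,"rz":0},
])

```text
t: 10.45
tcp_pos: [0.6369, 0.0854, 0.0414]
eef_rot: [-3.137, 0.169, 0.001]
contact_force: [0.2, -0.9, -1.5]
gripper_width: 0.499
grasp_force: 30.0
```

```bash
python3 - <<'E'
from bench import r
from h import *
c=r.capture("scene"); crop(c,200,150,190,140,4,"pics/s3.png")
s=r.read_state();print(s["tcp_pos"],s["contact_force"],s["grasp_force"])
E
```

```text
[0.63731285 0.08524494 0.04169203] [-0.67383812  1.27806843 -1.75675661] 29.999738037586212
```

View pics/s3.png

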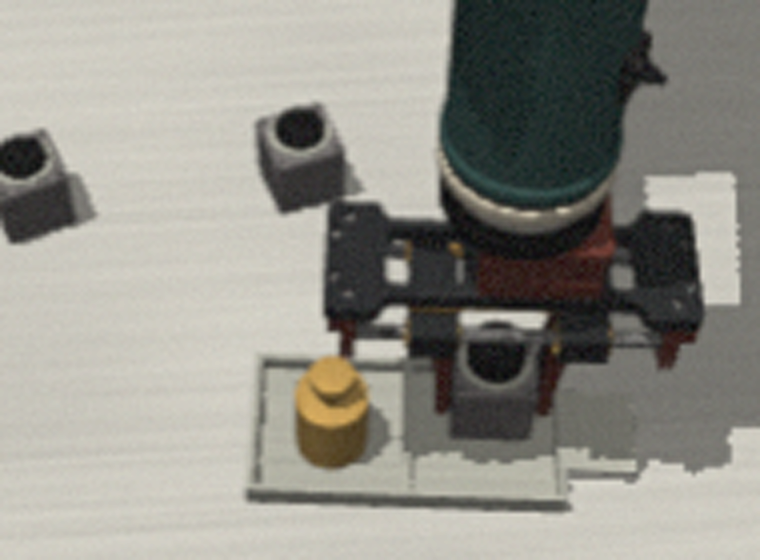

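The stiff switch is held over the empty bay (crop 490,400), clear of the weight at (332,410). I'll lower it, then open only part-way because the weight is close.

servo_tool([
  {"hand":-1,"x":0,"y":0,"z":-0.6,"rx":0,"ry":0,"rz":0},
  {"hand":-1,"x":0,"y":0,"z":-1.2,"rx":0,"ry":0,"rz":0},
  {"hand":-1,"x":0,"y":0,"z":-1.7,"rx":0,"ry":0,"rz":0},
  {"hand":-1,"x":0,"y":0,"z":-1.9,"rx":0,"ry":0,"rz":0},
  {"hand":-1,"x":0,"y":0,"z":-2.0,"rx":0,"ry":0,"rz":0},
  {"hand":-1,"x":0,"y":0,"z":-2.05,"rx":0,"ry":0,"rz":0},
  {"hand":-1,"x":0,"y":0,"z":-2.1,"rx":0,"ry":0,"rz":0},
  {"hand":-1,"x":0,"y":0,"z":-2.1,"rx":0,"ry":0,"rz":0},
])

```text
t: 11.17
tcp_pos: [0.6369, 0.0848, 0.0208]
eef_rot: [3.137, -0.17, -0.001]
contact_force: [-3.0, -0.5, 3.6]
gripper_width: 0.501
grasp_force: 30.0
```

Contact. Release part-way, then rise.

servo_tool([
  {"hand":0.22,"x":0,"y":0,"z":0,"rx":0,"ry":0,"rz":0},
  {"hand":0.22,"x":0,"y":0,"z":0,"rx":0,"ry":0,"rz":0},
  {"hand":0.22,"x":0,"y":0,"z":0,"rx":0,"ry":0,"rz":0},
  {"hand":0.22,"x":0,"y":0,"z":0,"rx":0,"ry":0,"rz":0},
  {"hand":0.22,"x":0,"y":0,"z":1,"rx":0,"ry":0,"rz":0},
  {"hand":0.22,"x":0,"y":0,"z":3,"rx":0,"ry":0,"rz":0},
  {"hand":0.22,"x":0,"y":0,"z":6,"rx":0,"ry":0,"rz":0},
  {"hand":0.22,"x":0,"y":0,"z":9,"rx":0,"ry":0,"rz":0},
])

```text
t: 11.83
tcp_pos: [0.6367, 0.0848, 0.1113]
eef_rot: [3.137, -0.17, -0.003]
contact_force: [-0.1, -0.9, 0.6]
gripper_width: 0.609
grasp_force: 0.0
```

servo_tool([
  {"hand":0.5,"x":-2,"y":0,"z":2,"rx":0,"ry":0,"rz":0},
  {"hand":0.5,"x":-5,"y":0,"z":4,"rx":0,"ry":0,"rz":0},
  {"hand":0.5,"x":-9,"y":0,"z":4,"rx":0,"ry":0,"rz":0},
  {"hand":0.5,"x":-13,"y":0,"z":4,"rx":0,"ry":0,"rz":0},
  {"hand":0.5,"x":-16,"y":0,"z":4,"rx":0,"ry":0,"rz":0},
  {"hand":0.5,"x":-17,"y":0,"z":4,"rx":0,"ry":0,"rz":0},
  {"hand":0.5,"x":-17,"y":0,"z":4,"rx":0,"ry":0,"rz":0},
  {"hand":0.5,"x":-17,"y":0,"z":4,"rx":0,"ry":0,"rz":0},
])

```text
t: 12.5
tcp_pos: [0.4691, 0.0849, 0.1514]
eef_rot: [-3.137, 0.17, -0.005]
contact_force: [-0.4, 0.1, 0.5]
gripper_width: 0.75
grasp_force: 0.0
```

```bash
python3 - <<'E'
from bench import r
from h import *
c=r.capture("top"); crop(c,195,150,120,85,6,"pics/t4.png")
d=r.capture("scene"); crop(d,250,215,120,80,6,"pics/s4.png")
import numpy as np
a=cv2.imread("pics/t4.png");b=cv2.imread("pics/s4.png");
cv2.imwrite("pics/ts4.png",cv2.resize(np.vstack([a,b]),(436,600)))
E
```

```text
(no output)
```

View pics/s4.png

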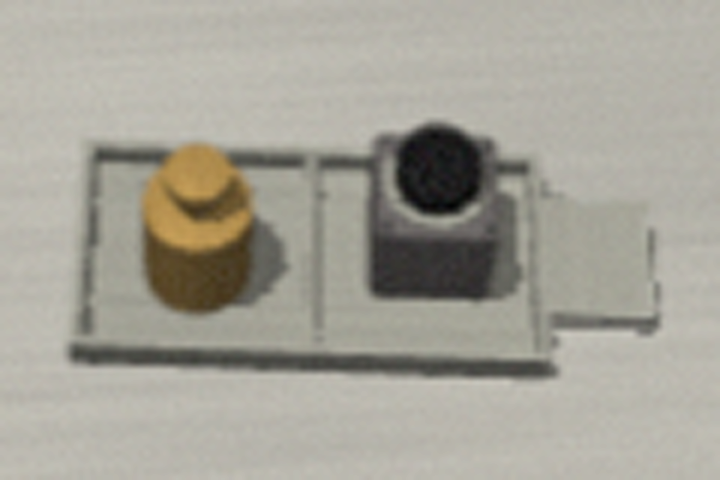

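View pics/t4.png

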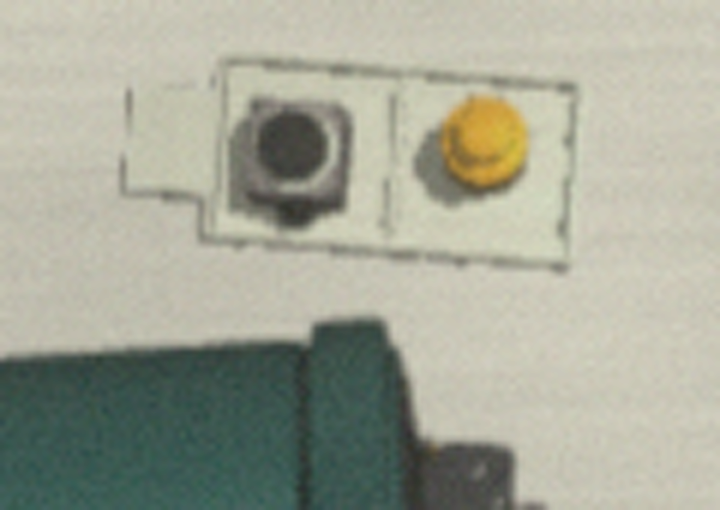

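The stiff switch stands in the +y bay with its key up (scene crop 438,168; top crop 292,145), and the weight's knob is at (200,172) and (488,133). I've now viewed 8 pictures.

```bash
python3 - <<'E'
from m import *
ft=lambda u,v:((u+.5)/6-.5+195,(v+.5)/6-.5+150)
fs=lambda u,v:((u+.5)/6-.5+250,(v+.5)/6-.5+215)
for n,a,b,z in (("key",(292,145),(438,168),.066),("knob",(488,134),(200,174),.072)):
    print(n,*cross(ft(*a),fs(*b)),plane(T,[ft(*a)],z)[0,:2],plane(S,[fs(*b)],z)[0,:2])
print(plane(S,[fs(198,310)],.004), "weight near-bottom edge, x should be centre+.02")
print(plane(S,[fs(432,297)],.004), "switch bottom edge, centre+.022")
print(r.read_state()["tcp_pos"])
E
```

```text
key [0.63273811 0.08653857 0.05998539] 0.0018138171923538216 [0.63187825 0.0869653 ] [0.63656164 0.08463954]
knob [0.63429775 0.00109047 0.06738755] 0.0009836948782665274 [6.33510395e-01 6.33076273e-04] [0.63731154 0.00136863]
[[ 6.5209246e-01 -2.7733458e-04  4.0000000e-03]] weight near-bottom edge, x should be centre+.02
[[0.65243077 0.08544585 0.004     ]] switch bottom edge, centre+.022
[0.46968312 0.0848289  0.15060158]
```

servo_tool([
  {"hand":0.45,"x":2,"y":-1,"z":0,"rx":0,"ry":0,"rz":0},
  {"hand":0.45,"x":5,"y":-2.5,"z":0,"rx":0,"ry":0,"rz":0},
  {"hand":0.45,"x":8.5,"y":-4.4,"z":0,"rx":0,"ry":0,"rz":0},
  {"hand":0.45,"x":12,"y":-6.2,"z":0,"rx":0,"ry":0,"rz":0},
  {"hand":0.45,"x":15,"y":-7.7,"z":-1,"rx":0,"ry":0,"rz":0},
  {"hand":0.45,"x":16.5,"y":-8.4,"z":-2.5,"rx":0,"ry":0,"rz":0},
  {"hand":0.45,"x":16.5,"y":-8.4,"z":-4,"rx":0,"ry":0,"rz":0},
  {"hand":0.45,"x":16.5,"y":-8.4,"z":-5,"rx":0,"ry":0,"rz":0},
])

```text
t: 13.37
tcp_pos: [0.6339, -0.0001, 0.0982]
eef_rot: [-3.137, 0.172, 0.001]
contact_force: [0.0, 0.7, 0.3]
gripper_width: 0.725
grasp_force: 0.0
```

servo_tool([
  {"hand":0.45,"x":0,"y":0,"z":-0.5,"rx":0,"ry":0,"rz":0},
  {"hand":0.45,"x":0,"y":0,"z":-1,"rx":0,"ry":0,"rz":0},
  {"hand":0.45,"x":0,"y":0,"z":-1.2,"rx":0,"ry":0,"rz":0},
  {"hand":0.45,"x":0,"y":0,"z":-1.2,"rx":0,"ry":0,"rz":0},
  {"hand":0.45,"x":0,"y":0,"z":-1.2,"rx":0,"ry":0,"rz":0},
  {"hand":0.45,"x":0,"y":0,"z":-1.2,"rx":0,"ry":0,"rz":0},
  {"hand":0.45,"x":0,"y":0,"z":-1.2,"rx":0,"ry":0,"rz":0},
  {"hand":0.45,"x":0,"y":0,"z":-1.2,"rx":0,"ry":0,"rz":0},
])

```text
t: 14.03
tcp_pos: [0.6327, 0.0009, 0.0891]
eef_rot: [-3.137, 0.17, -0.002]
contact_force: [0.0, 0.4, 0.2]
gripper_width: 0.724
grasp_force: 0.0
```

servo_tool([
  {"hand":0.45,"x":0.2,"y":0,"z":-1,"rx":0,"ry":0,"rz":0},
  {"hand":0.45,"x":0.2,"y":0,"z":-2.2,"rx":0,"ry":0,"rz":0},
  {"hand":0.45,"x":0.2,"y":0,"z":-3.5,"rx":0,"ry":0,"rz":0},
  {"hand":0.45,"x":0.2,"y":0,"z":-4.8,"rx":0,"ry":0,"rz":0},
  {"hand":0.45,"x":0.2,"y":0,"z":-6,"rx":0,"ry":0,"rz":0},
  {"hand":0.45,"x":0.2,"y":0,"z":-6.6,"rx":0,"ry":0,"rz":0},
  {"hand":0.45,"x":0.2,"y":0,"z":-6.9,"rx":0,"ry":0,"rz":0},
  {"hand":0.45,"x":0.2,"y":0,"z":-6.9,"rx":0,"ry":0,"rz":0},
])

```text
t: 14.7
tcp_pos: [0.6338, 0.0009, 0.0183]
eef_rot: [-3.137, 0.17, 0.003]
contact_force: [-0.2, 1.2, -1.0]
gripper_width: 0.728
grasp_force: 0.0
```

servo_tool([
  {"hand":0,"x":0,"y":0,"z":0,"rx":0,"ry":0,"rz":0},
  {"hand":-0.2,"x":0,"y":0,"z":0,"rx":0,"ry":0,"rz":0},
  {"hand":-1,"x":0,"y":0,"z":0,"rx":0,"ry":0,"rz":0},
  {"hand":-1,"x":0,"y":0,"z":0,"rx":0,"ry":0,"rz":0},
  {"hand":-1,"x":0,"y":0,"z":0,"rx":0,"ry":0,"rz":0},
  {"hand":-1,"x":0,"y":0,"z":0,"rx":0,"ry":0,"rz":0},
  {"hand":-1,"x":0,"y":0,"z":0,"rx":0,"ry":0,"rz":0},
  {"hand":-1,"x":0,"y":0,"z":0,"rx":0,"ry":0,"rz":0},
])

```text
t: 15.37
tcp_pos: [0.6349, 0.0005, 0.0201]
eef_rot: [3.137, -0.17, 0.002]
contact_force: [-0.6, -2.0, 6.6]
gripper_width: 0.449
grasp_force: 30.0
```

servo_tool([
  {"hand":-1,"x":0,"y":0,"z":1,"rx":0,"ry":0,"rz":0},
  {"hand":-1,"x":0,"y":0,"z":3,"rx":0,"ry":0,"rz":0},
  {"hand":-1,"x":0,"y":0,"z":5.5,"rx":0,"ry":0,"rz":0},
  {"hand":-1,"x":0,"y":0,"z":8,"rx":0,"ry":0,"rz":0},
  {"hand":-1,"x":0,"y":1,"z":9,"rx":0,"ry":0,"rz":0},
  {"hand":-1,"x":0,"y":3,"z":9,"rx":0,"ry":0,"rz":0},
  {"hand":-1,"x":0,"y":5,"z":9,"rx":0,"ry":0,"rz":0},
  {"hand":-1,"x":0,"y":7,"z":9,"rx":0,"ry":0,"rz":0},
])

```text
t: 16.03
tcp_pos: [0.6333, 0.0724, 0.1088]
eef_rot: [-3.136, 0.171, 0.003]
contact_force: [-0.7, -0.2, -5.4]
gripper_width: 0.45
grasp_force: 30.0
```

servo_tool([
  {"hand":-1,"x":0,"y":1,"z":0,"rx":0,"ry":0,"rz":0},
  {"hand":-1,"x":0,"y":1.5,"z":0,"rx":0,"ry":0,"rz":0},
  {"hand":-1,"x":0,"y":1.5,"z":-0.3,"rx":0,"ry":0,"rz":0},
  {"hand":-1,"x":0,"y":1.5,"z":-0.8,"rx":0,"ry":0,"rz":0},
  {"hand":-1,"x":0,"y":1.5,"z":-1.3,"rx":0,"ry":0,"rz":0},
  {"hand":-1,"x":0,"y":1.5,"z":-1.6,"rx":0,"ry":0,"rz":0},
  {"hand":-1,"x":0,"y":1.5,"z":-1.6,"rx":0,"ry":0,"rz":0},
  {"hand":-1,"x":0,"y":1.5,"z":-1.6,"rx":0,"ry":0,"rz":0},
])

```text
t: 16.7
tcp_pos: [0.6341, 0.0852, 0.0929]
eef_rot: [3.137, -0.172, -0.002]
contact_force: [0.6, 1.1, -4.5]
gripper_width: 0.45
grasp_force: 30.0
```

```bash
python3 - <<'E'
from bench import r
from h import *
c=r.capture("scene"); crop(c,250,190,120,100,6,"pics/s5.png")
s=r.read_state();print(s["tcp_pos"],s["contact_force"],s["grasp_force"])
E
```

```text
[0.63441143 0.08531593 0.0932277 ] [-0.3361421  -0.19129871 -5.7916813 ] 29.998284825123847
```

View pics/s5.png

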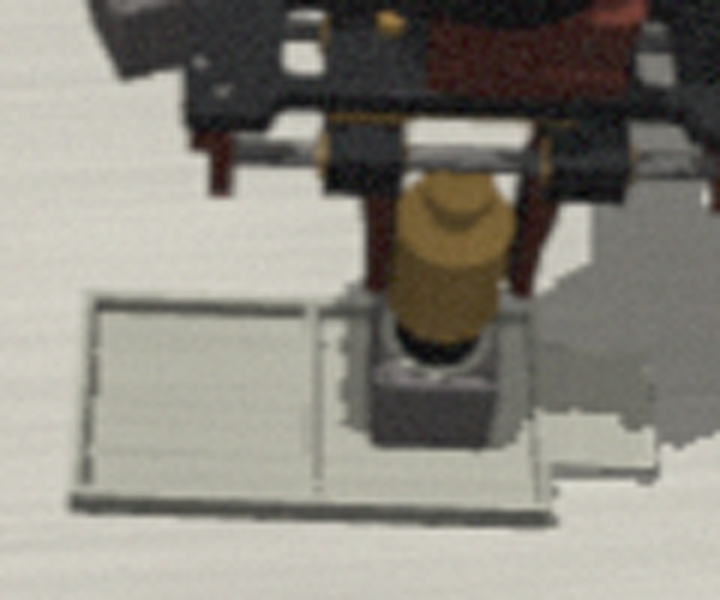

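The weight is centred above the key (weight bottom around 443,320, key around 437,345). I'll lower it slowly.

servo_tool([
  {"hand":-1,"x":0,"y":-0.1,"z":-0.3,"rx":0,"ry":0,"rz":0},
  {"hand":-1,"x":0,"y":-0.1,"z":-0.6,"rx":0,"ry":0,"rz":0},
  {"hand":-1,"x":0,"y":-0.1,"z":-0.8,"rx":0,"ry":0,"rz":0},
  {"hand":-1,"x":0,"y":-0.1,"z":-0.9,"rx":0,"ry":0,"rz":0},
  {"hand":-1,"x":0,"y":-0.1,"z":-1.0,"rx":0,"ry":0,"rz":0},
  {"hand":-1,"x":0,"y":-0.1,"z":-1.05,"rx":0,"ry":0,"rz":0},
  {"hand":-1,"x":0,"y":-0.1,"z":-1.1,"rx":0,"ry":0,"rz":0},
  {"hand":-1,"x":0,"y":-0.1,"z":-1.1,"rx":0,"ry":0,"rz":0},
])

```text
t: 17.42
tcp_pos: [0.6344, 0.0849, 0.0823]
eef_rot: [-3.137, 0.17, 0.0]
contact_force: [0.8, 0.1, -6.5]
gripper_width: 0.451
grasp_force: 30.0
```

servo_tool([
  {"hand":-1,"x":0,"y":0,"z":-0.03,"rx":0,"ry":0,"rz":0},
  {"hand":-1,"x":0,"y":0,"z":-0.06,"rx":0,"ry":0,"rz":0},
  {"hand":-1,"x":0,"y":0,"z":-0.09,"rx":0,"ry":0,"rz":0},
  {"hand":-1,"x":0,"y":0,"z":-0.12,"rx":0,"ry":0,"rz":0},
  {"hand":-1,"x":0,"y":0,"z":-0.12,"rx":0,"ry":0,"rz":0},
  {"hand":-1,"x":0,"y":0,"z":-0.12,"rx":0,"ry":0,"rz":0},
  {"hand":-1,"x":0,"y":0,"z":-0.12,"rx":0,"ry":0,"rz":0},
  {"hand":-1,"x":0,"y":0,"z":-0.12,"rx":0,"ry":0,"rz":0},
])

```text
t: 18.08
tcp_pos: [0.6346, 0.0849, 0.0814]
eef_rot: [-3.137, 0.17, -0.001]
contact_force: [-0.0, 0.4, -2.2]
gripper_width: 0.451
grasp_force: 30.0
```

servo_tool([
  {"hand":-1,"x":0,"y":0,"z":-0.03,"rx":0,"ry":0,"rz":0},
  {"hand":-1,"x":0,"y":0,"z":-0.05,"rx":0,"ry":0,"rz":0},
  {"hand":-1,"x":0,"y":0,"z":-0.05,"rx":0,"ry":0,"rz":0},
  {"hand":-1,"x":0,"y":0,"z":-0.05,"rx":0,"ry":0,"rz":0},
  {"hand":-1,"x":0,"y":0,"z":-0.05,"rx":0,"ry":0,"rz":0},
  {"hand":-1,"x":0,"y":0,"z":-0.05,"rx":0,"ry":0,"rz":0},
  {"hand":-1,"x":0,"y":0,"z":-0.05,"rx":0,"ry":0,"rz":0},
  {"hand":-1,"x":0,"y":0,"z":-0.05,"rx":0,"ry":0,"rz":0},
])

```text
t: 18.75
tcp_pos: [0.6346, 0.0849, 0.0809]
eef_rot: [-3.137, 0.17, -0.001]
contact_force: [-0.8, -0.8, 0.9]
gripper_width: 0.452
grasp_force: 30.0
```

Now I'll release gradually and rise straight up.

servo_tool([
  {"hand":-0.02,"x":0,"y":0,"z":0,"rx":0,"ry":0,"rz":0},
  {"hand":0.1,"x":0,"y":0,"z":0,"rx":0,"ry":0,"rz":0},
  {"hand":0.3,"x":0,"y":0,"z":0,"rx":0,"ry":0,"rz":0},
  {"hand":0.5,"x":0,"y":0,"z":0,"rx":0,"ry":0,"rz":0},
  {"hand":0.6,"x":0,"y":0,"z":0,"rx":0,"ry":0,"rz":0},
  {"hand":0.6,"x":0,"y":0,"z":0,"rx":0,"ry":0,"rz":0},
  {"hand":0.6,"x":0,"y":0,"z":0,"rx":0,"ry":0,"rz":0},
  {"hand":0.6,"x":0,"y":0,"z":0,"rx":0,"ry":0,"rz":0},
])

```text
t: 19.42
tcp_pos: [0.6344, 0.0849, 0.0807]
eef_rot: [-3.137, 0.17, 0.0]
contact_force: [-0.2, -0.5, -0.2]
gripper_width: 0.802
grasp_force: 0.0
```

servo_tool([
  {"hand":0.6,"x":0,"y":0,"z":0.5,"rx":0,"ry":0,"rz":0},
  {"hand":0.6,"x":0,"y":0,"z":1.5,"rx":0,"ry":0,"rz":0},
  {"hand":0.6,"x":0,"y":0,"z":3.5,"rx":0,"ry":0,"rz":0},
  {"hand":0.6,"x":0,"y":0,"z":6,"rx":0,"ry":0,"rz":0},
  {"hand":0.6,"x":0,"y":0,"z":8.5,"rx":0,"ry":0,"rz":0},
  {"hand":0.6,"x":0,"y":0,"z":10,"rx":0,"ry":0,"rz":0},
  {"hand":0.6,"x":-2,"y":0,"z":10,"rx":0,"ry":0,"rz":0},
  {"hand":0.6,"x":-5,"y":0,"z":10,"rx":0,"ry":0,"rz":0},
])

```text
t: 20.08
tcp_pos: [0.588, 0.0848, 0.1835]
eef_rot: [-3.136, 0.171, -0.011]
contact_force: [-0.5, -0.2, 0.1]
gripper_width: 0.801
grasp_force: 0.0
```

servo_tool([
  {"hand":0.6,"x":-3,"y":0,"z":0,"rx":0,"ry":0,"rz":0},
  {"hand":0.6,"x":-6,"y":0,"z":0,"rx":0,"ry":0,"rz":0},
  {"hand":0.6,"x":-8,"y":0,"z":0,"rx":0,"ry":0,"rz":0},
  {"hand":0.6,"x":-9,"y":0,"z":0,"rx":0,"ry":0,"rz":0},
  {"hand":0.6,"x":-9,"y":0,"z":0,"rx":0,"ry":0,"rz":0},
  {"hand":0.6,"x":-9,"y":0,"z":0,"rx":0,"ry":0,"rz":0},
  {"hand":0.6,"x":-9,"y":0,"z":0,"rx":0,"ry":0,"rz":0},
  {"hand":0.6,"x":-9,"y":0,"z":0,"rx":0,"ry":0,"rz":0},
])

```text
t: 20.75
tcp_pos: [0.4963, 0.0848, 0.181]
eef_rot: [-3.137, 0.17, -0.003]
contact_force: [-1.0, -0.1, -0.6]
gripper_width: 0.801
grasp_force: 0.0
```

```bash
python3 - <<'E'
from bench import r
from h import *
c=r.capture("scene"); crop(c,180,140,200,150,4,"pics/s6.png")
E
```

```text
(no output)
```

View pics/s6.png

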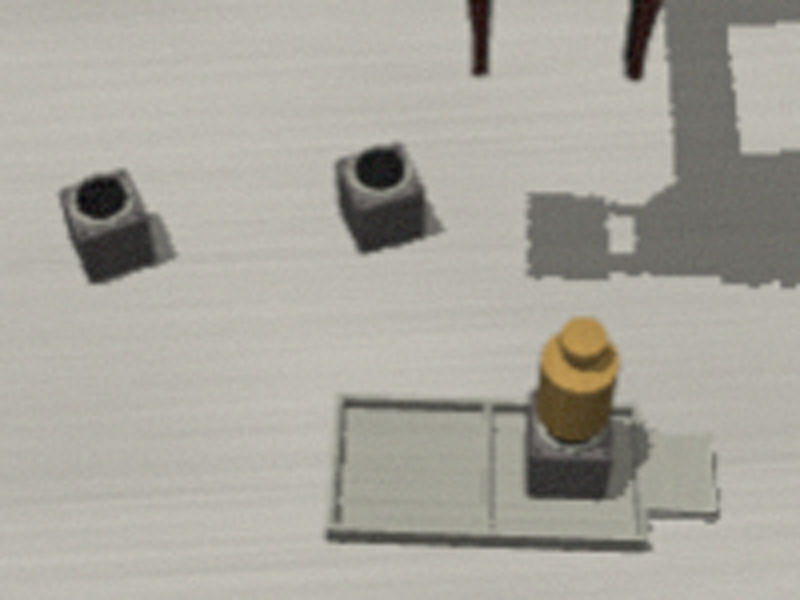

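The weight stands upright on the stiff switch's key (575,430) in the bay. The two light switches remain on the bench with their keys in (100,197 and 380,167), and the gripper is clear.

```bash
python3 -c "
from bench import r
print(r.finish_job())"
```

```text
the job is handed in; nothing more can be done
None
```

The job is handed in: switches a and b (the right and middle ones) felt light and are clicked in on the bench; the left one, c, was stiff by elimination and stands in the tab-side bay, its key carrying the brass weight with no sign of a click.

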